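# Unfold the crank and tip mixed balls through the bar grader

## Robot

A 6-joint arm with a two-finger parallel gripper is mounted at the origin on a cart in front of the work surface, level with it; the furniture and walls round the work are solid. World frame = base frame: x ahead of the robot, y to its left, z up, the work surface at z = 0. Lengths are in m, angles in degrees, forces in N, time in s.
With the tool pointing down it reaches from about 0.35 to 0.875 m from the base axis. Payload 15.5 kg.
Tool frame: the origin (TCP) lies midway between the tips of the shut fingers; the grasp point (between the pads) lies 19 mm behind it; z points along the fingers, y is the line along which they close (so a half turn about z gives the same grasp; the last joint's range is limited). The gripper opens to 85 mm and grips with 20 to 120 N. Pads are 22 mm wide; open, the fingers measure 114 mm over their backs; the gripper's body (76 mm by 85 mm) begins 54 mm behind the grasp point. The pads swing forward as they close: fully open they stand 13 mm farther back than shut.
Start: joints at [-80.587, 28.281, 77.091, -0, 74.628, -5.472], TCP at [0.161, -0.604, 0.231] pointing down, gripper open.
Joint ranges: [-166.48, 166.48], [-47.26, 123.95], [12.59, 153.08], [-70.14, 250.14], [6.76, 159.57], [-176.63, 176.63]. Speed limits (degrees/s): [108.29, 108.29, 147.25, 172.46, 172.46, 172.46].

## Interface

Orientations are given as [roll, pitch, yaw] about the fixed x, y, z axes, in that order (R = Rz(yaw) Ry(pitch) Rx(roll)).
In Python, from station import manip gives the robot as it stands.
- The arm moves only by the tool carry_out, never from a script. Its argument "moves" is a list that holds one entry, the list of rows, each a list of 7 numbers: the shift along the tool's x, y, z scaled (see below), then the turn, a rotation vector about the tool's x, y, z scaled (see below), then the opening, from 0 (shut) to 1 (fully open). In form: [[[dx, dy, dz, rx, ry, rz, grip], ...]]. A call has 1 to 8 rows; each row shifts and turns the commanded pose from where the row before left it, along the tool's axes as they then stand; what a row does not reach is not made up. The controller multiplies each number of a shift by 250 mm and each number of a turn by 120 degrees. A row lasts 1/12 s, in which the tool goes at most 41.7 mm and 7.16 degrees, less where a joint would pass 70% of its speed; a pose out of reach is approached as far as the arm can. A call with a number of a shift or a turn outside -1 to 1 is refused whole. A call with a gripper value outside its range is refused whole. The fingers move at their own pace and stop on an object; the grip force is fixed at half the most. Time passes only in rows, so rows that do not move let the fingers close. It gives the time, the measured TCP pose, the force, the opening and the grip force at its end, in the units of the state.
- manip.get_state(): the state, without advancing time (a new reading comes with each control period).
- manip.grab_frame(name): name is "scene" or "top" or "wrist"; returns a dict with "color" (420x560x3 uint8, red, green, blue), "camera_matrix" (3x3 intrinsics, pixels), "R" (3x3) and "t" (3): a world point X has camera coordinates R X + t; the wrist camera has in their place "mount" (4x4, takes a point from camera to tool coordinates, whose origin is the TCP and whose axes are the flange's). Camera axes: x right, y down, z forward; pixel columns grow to the right and rows downward; lengths in m; the calibration is good to about 2 mm. The wrist camera is an equidistant fisheye: a pixel r from the principal point sees the ray r / f radians off the axis. A picture is of the moment at which its call begins: read the wrist's pose just before it. There is no depth.
- manip.job_done(): hands the job in; it is judged then, once.
Trained networks look in the newest picture that a camera, given by its name, has taken for a name from the list of things; names that differ only in an ending like _2 or _b are one class to them, and where a whole thing is asked for, a point or a joint stands for the part that bears it (a point fixed in the world has none). Each returns a list of dicts, best first, with "score" (0 to 1); they miss things now and then, are a little off and sometimes report something else, mostly with a low value. They report only what shows in the picture. A call takes as long as a camera call. They do not tell look-alikes from the thing itself.
- manip.trace(camera, name): "mask" (420x560 bool, what is visible of it) and "uv" ([column, row] in pixels, amid what is visible of it).
The state is a dict: "time": time; "qpos": joint angles; "dq": joint speeds; "joint_efforts": joint torques, N m; "tool_pos": TCP position; "orientation": TCP orientation; "wrist_force": force on the tool from outside, world axes, zero at the start; "ft_torque": the same for the moment, N m; "opening": opening from 0.0 (shut) to 1.0 (fully open); "grip_force": force on a finger pad.
Only numpy, scipy, OpenCV 4.12 (cv2) and the standard library are available. Lean on these libraries where they do the work, as an engineer would, in place of code of your own. Each camera call takes 0.05 s, during which the arm holds its last target. There are 200 camera calls.

## Task

Grade the mixed steel balls: swing the folded red crank handle of the ball grader up until it latches upright, which frees the handwheel, then wind the wheel clockwise (seen from above) to its stop, so that the hopper tips and all the balls roll out over the bars, small ones into the bin under the bars and large ones into the bin at the far end. Leave the hopper tipped and the crank handle latched upright, and let go.

Things in the scene. Friction and masses are not known exactly. Their poses are not given: they have to be found in the camera images.
- sorter: ball grader fixed to the bench: plywood base 180 x 505 x 12 mm; green pedestal with a dark level handwheel; then along +y an aluminium hopper (y = 108 to 170 mm), a sloping deck of steel bars (176 to 335) and two grey bins. Origin on the bench under the wheel's vertical axis, z up, front at -x. Nothing but the wheel and its handle rises above 170 mm; chain case along the back at x = 89 to 99
- handwheel (a joint): turn of the wheel, rad: 0 as found, grows clockwise seen from above, stop at 7.6 (1.2 turns). Rim 132 mm across, 152 mm above the bench. Below about 1.3 rad of the handle a brass tooth under its hinge locks the wheel (play 0.05 rad). Turning needs about 0.1 N m; it stays where left. Each rad of wheel tips the hopper 0.1 rad
- wheel_axis (a point): point on the wheel's axis at the spokes' top face, 150 mm above the bench; turns with the wheel (its axes equal the sorter's while the wheel is at 0)
- crank_grip (a joint): swing of the folding handle, rad: 0 = folded flat over the wheel, from its hinge at the rim towards the hub; pi/2 = upright against its stop. Starts at 0 to 0.4 and light friction holds it. From about 0.8 a spring catch resists (about 3 N at mid-handle); past about 1.2 the catch drives it on to the stop and holds it. Latched means above 1.45
- grip_hinge (a point): hinge of the folding handle, 55 mm from the wheel's axis, 156 mm above the bench. With the wheel at 0 it lies at the sorter's -x from the axis, the hinge axis runs along the sorter's y, and the folded handle points to +x
- grip_mid (a point): middle of the red round handle, 18 mm thick, 65 mm long; x axis along it, away from the hinge. 45 mm along and 18 mm offset from the hinge: folded, its centre line is 18 mm over the hinge, 24 mm over the spokes, room for fingertips on both sides; upright, it stands 73 mm from the wheel's axis, middle 201 mm and top 231 mm above the bench. Its sleeve spins freely about its own length
- hopper (a joint): tip of the hopper about its lip, rad: 0 as found (leaning back 0.35, balls against its back wall), 0.76 fully tipped to the bars; the balls begin to roll out at about 0.4. Driven only by the wheel
- small_bin (a point): centre of the floor (15 mm above the bench) of the bin under the bars, 164 mm (x) by 175 mm (y) inside, walls up to 58 mm above the bench. Axes as the sorter's
- large_bin (a point): centre of the floor (15 mm above the bench) of the bin beyond the end of the bars, 164 mm (x) by 67 mm (y) inside, far wall up to 105 mm. Axes as the sorter's
- ball_large_0_center (a point): centre of a large steel ball, 28 mm in diameter; it rolls down along the bars and belongs in the far bin; starts in the hopper, in any order in the row
- ball_small_0_center (a point): centre of a small steel ball, 14 mm in diameter; it drops between the bars (19 mm apart) and belongs in the bin under them; starts in the hopper, in any order in the row
- ball_large_1_center (a point): centre of a large steel ball, 28 mm in diameter; it rolls down along the bars and belongs in the far bin; starts in the hopper, in any order in the row
- ball_small_1_center (a point): centre of a small steel ball, 14 mm in diameter; it drops between the bars (19 mm apart) and belongs in the bin under them; starts in the hopper, in any order in the row
- ball_small_2_center (a point): centre of a small steel ball, 14 mm in diameter; it drops between the bars (19 mm apart) and belongs in the bin under them; starts in the hopper, in any order in the row
Mind the look-alikes: they are no part of the job. What is shaped like the part that bears ball_large_1_center but turquoise is not meant. What is shaped like the part that bears ball_large_0_center but brown is not meant.

How it is judged:
By the outcome, as a careful person would: the job done as asked, in the order asked, and still so for the second after the job is handed in, with the robot touching nothing.
It also fails if it takes over 62 s, if anything falls off the work surface, if the arm or the gripper's body presses on something with over 40 N, if the wrist force passes 120 N, or if a joint passes its speed limit or range.

## Working session

There is one attempt and no reset: what is moved stays moved. The work goes in short steps, Python scripts to look and compute and a tool call to move; the robot and the scene stay as the last step left them, time stands still between calls to the robot, and variables do not carry over. Pictures are saved under pics/ and viewed, at most 10 in all, crops included, and the job is handed in when it is done.

Besides the shell and the picture viewer there is one more tool, called as a command line: name --argument value ..., lists and objects as JSON in quotes. carry_out: Moves the arm, as the interface text tells. Shifts and turns lie within -1 to 1; 1 stands for 250 mm of shift or 120 degrees of turn. Its arguments: {"type":"object","properties":{"moves":{"type":"array"}},"required":["moves"]}

```bash
mkdir -p pics; cat > h.py <<'E'
import numpy as np, cv2
from station import manip
def save(cam,name):
    f=manip.grab_frame(cam); cv2.imwrite('pics/'+name,f['color'][:,:,::-1]); return f
def ray(f,uv):
    K=f['camera_matrix'];d=np.linalg.solve(K,[uv[0],uv[1],1.]);R=np.array(f['R']);t=np.array(f['t'])
    return -R.T@t, R.T@d
def atz(f,uv,z):
    o,d=ray(f,uv); return o+d*(z-o[2])/d[2]
def proj(f,X):
    c=np.array(f['R'])@X+f['t']; p=f['camera_matrix']@c; return p[:2]/p[2]
E
python3 - <<'E'
from h import *
fs={c:save(c,c+'0.png') for c in('scene','top')}
s=manip.get_state();print(s['time'],s['tool_pos'],s['orientation'])
for c in fs:
  print(c,-np.array(fs[c]['R']).T@fs[c]['t'])
  for n in('handwheel','wheel_axis','grip_hinge','grip_mid','hopper','small_bin','large_bin','sorter'):
    for r in manip.trace(c,n)[:2]: print(n,round(r['score'],2),np.round(r['uv'],1),r['mask'].sum(),np.round(atz(fs[c],r['uv'],.15),3))
E
```

```text
0.1 [ 0.16050056 -0.60353821  0.23069   ] [-1.79923840e+02 -1.01904932e-02  1.48858535e+01]
scene [0.05059293 0.58260821 0.90650353]
handwheel 0.85 [350.8 161.8] 1524 [ 0.492 -0.041  0.15 ]
wheel_axis 0.88 [352.9 155.7] 1737 [ 0.5   -0.058  0.15 ]
wheel_axis 0.47 [309.6 201.8] 107 [0.476 0.102 0.15 ]
grip_hinge 0.57 [357.3 146.6] 318 [ 0.512 -0.086  0.15 ]
grip_mid 0.61 [359.2 150.2] 311 [ 0.502 -0.081  0.15 ]
hopper 0.64 [316.7 212. ] 2203 [0.449 0.111 0.15 ]
small_bin 0.89 [299.7 249.7] 20077 [0.409 0.199 0.15 ]
large_bin 0.73 [300.9 246.7] 20310 [0.413 0.192 0.15 ]
sorter 0.75 [299.4 243.9] 20409 [0.419 0.19  0.15 ]
top [0.41236759 0.15973605 1.41304   ]
wheel_axis 0.63 [359.4 217.1] 1293 [ 0.51  -0.044  0.15 ]
grip_hinge 0.55 [365.1 221.9] 260 [ 0.499 -0.057  0.15 ]
grip_mid 0.56 [365.6 222.5] 270 [ 0.497 -0.059  0.15 ]
hopper 0.93 [301.5 238. ] 1771 [0.457 0.092 0.15 ]
small_bin 0.78 [288.8 234.3] 13948 [0.465 0.122 0.15 ]
large_bin 0.77 [293.3 234.2] 13992 [0.466 0.112 0.15 ]
sorter 0.59 [295.9 234.6] 14219 [0.465 0.105 0.15 ]
sorter 0.42 [368.4 223. ] 260 [ 0.496 -0.065  0.15 ]
```

View pics/scene0.png

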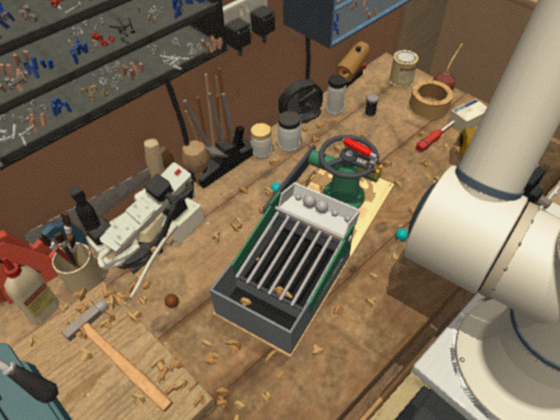

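View pics/top0.png

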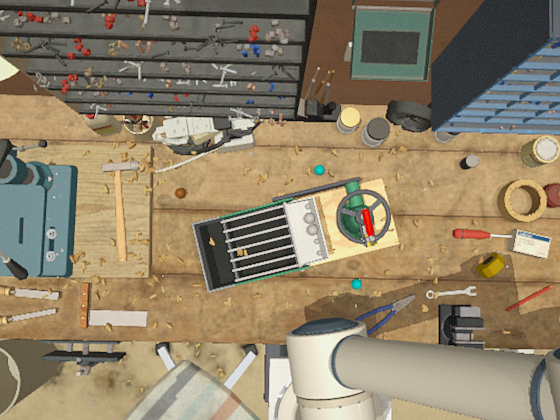

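The scene shows the grader with the wheel near (350,158) and its red handle at (357,148), with the bins towards +y. In the top view the wheel is at (363,217) and the handle at (367,222). Turquoise and brown decoys lie on the bench.

```bash
cat > red.py <<'E'
from h import *
def red(img,box):
    h=cv2.cvtColor(img,cv2.COLOR_RGB2HSV); m=((h[...,0]<6)|(h[...,0]>174))&(h[...,1]>190)&(h[...,2]>110)
    z=np.zeros_like(m);x0,y0,x1,y1=box;z[y0:y1,x0:x1]=m[y0:y1,x0:x1];return z
E
python3 - <<'E'
from red import *
T=manip.grab_frame('top');S=manip.grab_frame('scene')
for f,b in((T,(335,180,400,250)),(S,(320,130,390,190))):
    m=red(f['color'],b);ys,xs=np.nonzero(m);print(len(xs),xs.mean(),ys.mean(),cv2.minAreaRect(np.c_[xs,ys].astype(np.float32)))
    f['c']=(xs.mean(),ys.mean())
o1,d1=ray(T,T['c']);o2,d2=ray(S,S['c'])
A=np.c_[d1,-d2];k=np.linalg.lstsq(A,o2-o1,rcond=None)[0];print('grip',o1+k[0]*d1,o2+k[1]*d2)
a=cv2.resize(T['color'][165:300,185:405],None,fx=3.6,fy=3.6,interpolation=cv2.INTER_CUBIC)
cv2.imwrite('pics/topc.png',a[:,:,::-1])
b=cv2.resize(S['color'][125:215,270:400],None,fx=6,fy=6,interpolation=cv2.INTER_CUBIC)
cv2.imwrite('pics/scc.png',b[:,:,::-1])
E
```

```text
170 367.5529411764706 221.95294117647057 ((367.5365295410156, 221.99156188964844), (26.008750915527344, 6.895691871643066), 77.00537872314453)
212 357.04245283018867 146.30188679245282 ((356.9267578125, 146.0509490966797), (28.4917049407959, 7.82125186920166), 28.610462188720703)
grip [ 0.49681733 -0.0579587   0.18024444] [ 0.49446994 -0.05975817  0.1804014 ]
```

View pics/topc.png

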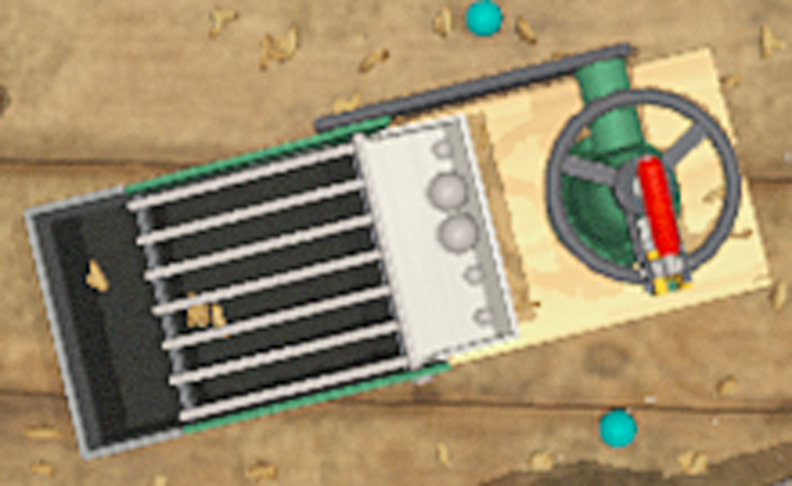

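View pics/scc.png

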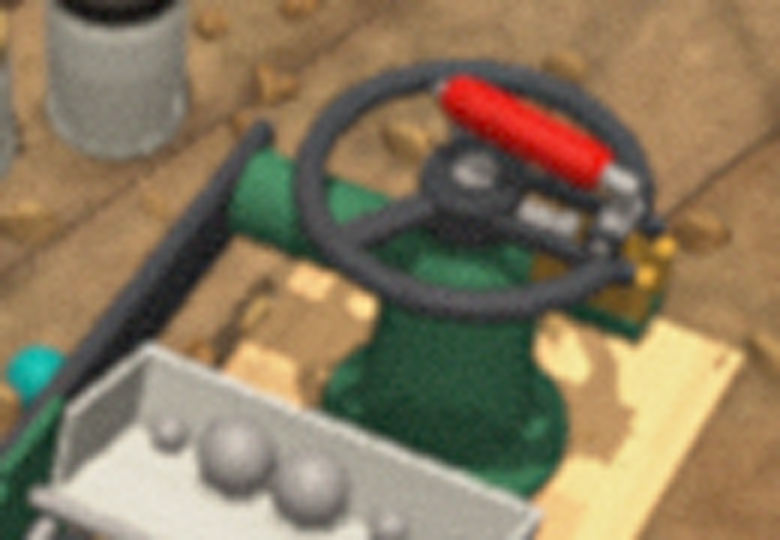

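The crops put the wheel rim centre at about (644,186) in the top crop and (475,190) in the scene crop. The handle is nearly folded, pointing to the hub, and the bars give a yaw of about 13°.

```bash
python3 - <<'E'
from red import *
T=manip.grab_frame('top');S=manip.grab_frame('scene')
print(atz(T,(185+644/3.6-.4,165+186/3.6-.4),.152),atz(S,(270+475/6-.4,125+190/6-.4),.152))
P=lambda u,v,z:atz(T,(185+u/3.6-.4,165+v/3.6-.4),z)
def yaw(a,b): d=b-a; return np.degrees(np.arctan2(-d[0],d[1]))
print('yaw base',yaw(P(710,48,.012),P(770,283,.012))+90,'bar',yaw(P(410,362,.1),P(185,415,.08)),yaw(P(362,148,.1),P(132,206,.08)))
print('base corners',P(710,48,.012),P(770,283,.012))
E
```

```text
[ 0.51197424 -0.0531715   0.152     ] [ 0.50437603 -0.04873962  0.152     ]
yaw base 194.84640442634424 bar 14.670471491953382 15.005332383439763
base corners [ 0.62564924 -0.12413619  0.012     ] [ 0.45454867 -0.16949119  0.012     ]
```

carry_out --moves '[[[0.11,-0.11,-0.02,0,0,0,1],[0.11,-0.11,-0.02,0,0,0,1],[0.11,-0.11,-0.02,0,0,0,1],[0.11,-0.11,-0.02,0,0,0,1],[0.11,-0.11,-0.02,0,0,0,1],[0.11,-0.11,-0.02,0,0,0,1],[0.11,-0.11,-0.02,0,0,0,0.6],[0.11,-0.11,-0.02,0,0,0,0.6]]]'

```text
time: 1.77
tool_pos: [0.3173, -0.3336, 0.2719]
orientation: [179.9, -0.0, 14.9]
wrist_force: [0.8, -0.5, 0.4]
opening: 0.748
grip_force: 0.0
```

carry_out --moves '[[[0.11,-0.11,0,0,0,0,0.6],[0.11,-0.11,0,0,0,0,0.6],[0.11,-0.11,0,0,0,0,0.6],[0.11,-0.11,0,0,0,0,0.6],[0.11,-0.11,0,0,0,0,0.6],[0.11,-0.11,0,0,0,0,0.6],[0.11,-0.11,0,0,0,0,0.6],[0,0,0,0,0,0,0.6]]]'

```text
time: 2.43
tool_pos: [0.456, -0.0946, 0.2717]
orientation: [-180.0, -0.1, 15.1]
wrist_force: [-2.2, -1.1, -0.1]
opening: 0.603
grip_force: 0.0
```

```bash
python3 - <<'E'
from red import *
from scipy.spatial.transform import Rotation as Ro
s=manip.get_state();f=save('wrist','w1.png')
p=np.array(s['tool_pos']);R=Ro.from_euler('xyz',s['orientation'],degrees=True).as_matrix()
print(p,s['orientation'],s['qpos']);M=np.array(f['mount']);K=f['camera_matrix'];print(np.round(M,3))
def wray(u,v):
    d=np.array([u-K[0,2],v-K[1,2]]);r=np.hypot(*d);th=r/K[0,0];c=np.r_[np.sin(th)*d/r,np.cos(th)]
    return p+R@M[:3,3],R@M[:3,:3]@c
m=red(f['color'],(0,0,560,420)).astype(np.uint8)
n,l,st,ce=cv2.connectedComponentsWithStats(m)
i=1+np.argmax(st[1:,4]);print(st[i],ce[i])
ys,xs=np.nonzero(l==i);print(cv2.minAreaRect(np.c_[xs,ys].astype(np.float32)))
o,d=wray(*ce[i]);print(o+d*(.182-o[2])/d[2])
E
```

```text
[ 0.45603194 -0.09456386  0.27172094] [-1.79981513e+02 -1.33525019e-01  1.51379142e+01] [-1.91329517e+01  1.28273833e+01  9.52719262e+01  9.52295236e-02
  7.18007808e+01  5.56994492e+01]
[[-0.    -0.963 -0.269  0.067]
 [ 1.    -0.     0.     0.   ]
 [-0.    -0.269  0.963 -0.141]
 [ 0.     0.     0.     1.   ]]
[ 240  113   25   83 1695] [252.60235988 156.02418879]
((252.0, 154.0), (82.0, 24.0), 90.0)
[ 0.49269617 -0.06056155  0.182     ]
```

View pics/w1.png

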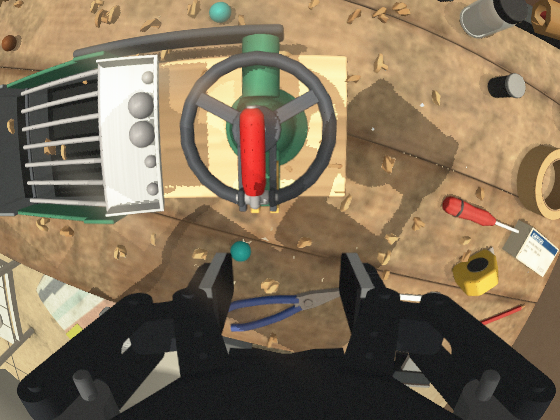

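The handle is straight in the wrist picture at (252,155) and aligned with the fingers. I'll shift over it, lower and close.

carry_out --moves '[[[0.1,-0.047,0,0,0,0,0.55],[0.1,-0.047,0,0,0,0,0.55],[0,0,0.12,0,0,0,0.55],[0,0,0.12,0,0,0,0.55],[0,0,0.1,0,0,0,0.55],[0,0,0.08,0,0,0,0.55],[0,0,0,0,0,0,0.4],[0,0,0,0,0,0,0.3]]]'

```text
time: 3.15
tool_pos: [0.4949, -0.0644, 0.1661]
orientation: [-179.9, 0.1, 14.8]
wrist_force: [-6.0, 7.9, -0.8]
opening: 0.299
grip_force: 4.2
```

carry_out --moves '[[[0,0,0,0,0,0,0.1],[0,0,0,0,0,0,0.1],[0,0,0,0,0,0,0.1],[0,0,0,0,0,0,0.1]]]'

```text
time: 3.48
tool_pos: [0.4943, -0.0622, 0.1674]
orientation: [-179.8, 0.0, 14.9]
wrist_force: [-6.1, 20.8, -2.6]
opening: 0.182
grip_force: 58.5
```

carry_out --moves '[[[0,-0.01,0,0,0,0,0.1],[-0.0055,0,-0.0173,0,0.05,0,0.1],[-0.0055,0,-0.0173,0,0.05,0,0.1],[-0.0055,0,-0.0173,0,0.05,0,0.1],[-0.0055,0,-0.0173,0,0.05,0,0.1]]]'

```text
time: 3.9
tool_pos: [0.4856, -0.062, 0.182]
orientation: [-179.8, -22.8, 15.0]
wrist_force: [-3.8, 1.8, -25.7]
opening: 0.179
grip_force: 58.8
```

carry_out --moves '[[[-0.003,0,0.0074,0,0,0,0.1],[-0.0054,0,-0.0152,0,0.05,0,0.1],[-0.0054,0,-0.0152,0,0.05,0,0.1],[-0.0054,0,-0.0152,0,0.05,0,0.1]]]'

```text
time: 4.23
tool_pos: [0.4853, -0.0583, 0.1842]
orientation: [-178.7, -32.3, 15.2]
wrist_force: [-0.3, -8.4, 1.3]
opening: 0.187
grip_force: 61.5
```

```bash
python3 - <<'E'
from red import *
f=save('wrist','w2.png');g=manip.grab_frame('scene')
b=cv2.resize(g['color'][110:220,270:410],None,fx=3.8,fy=3.8,interpolation=cv2.INTER_CUBIC)
w=f['color'][:,:]
cv2.imwrite('pics/c2.png',cv2.resize(np.hstack([cv2.resize(b,(534,420)),w]),None,fx=.73,fy=.73)[:,:,::-1])
s=manip.get_state();print({k:np.round(s[k],2) for k in s})
E
```

```text
{'time': np.float64(4.33), 'qpos': array([-30.  ,  15.44, 122.5 ,  52.92,  29.68,   0.34]), 'dq': array([  1.61,  -0.19,  -3.32, -10.99,   1.05,  15.12]), 'joint_efforts': array([  2.64, -47.28, -15.25,   6.76,   2.42,  -7.79]), 'tool_pos': array([ 0.49, -0.06,  0.18]), 'orientation': array([-178.65,  -32.3 ,   15.11]), 'wrist_force': array([-0.77, -8.05,  3.91]), 'ft_torque': array([-0.91,  0.35, -0.86]), 'grip_force': np.float64(61.74), 'opening': np.float64(0.19)}
```

View pics/c2.png

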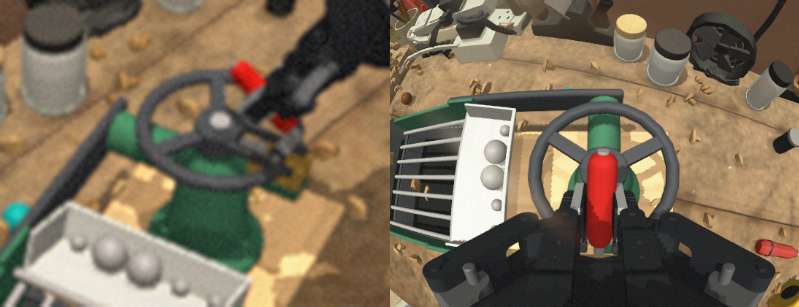

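The picture shows the handle raised by about 40°, and the wrist is close to a singularity. I'll release, go round to the hub side with vertical shut fingers and push the handle upright.

carry_out --moves '[[[0,0,0,0,0,0,0.5],[0,0,0,0,0,0,0.5],[0,0,0,0,0,0,0.5],[0,0,-0.14,0,0,0,0.5],[0,0,-0.14,0,-0.04,0,0.5],[0,0,-0.12,0,-0.05,0,0.2],[0,0,-0.05,0,-0.05,0,0],[0,0,0,0,-0.05,0,0]]]'

```text
time: 5.0
tool_pos: [0.4424, -0.0691, 0.2649]
orientation: [-178.5, -13.1, 16.0]
wrist_force: [-0.2, 0.3, -0.2]
opening: 0.086
grip_force: 0.0
```

carry_out --moves '[[[0,0,0,0,-0.05,0,0],[0,0,0,0,-0.03,0,0],[0,0,0,0,0,0,0]]]'

```text
time: 5.25
tool_pos: [0.4446, -0.0668, 0.2621]
orientation: [-178.3, -3.5, 16.6]
wrist_force: [-0.5, -0.6, 0.2]
opening: -0.0
grip_force: 0.0
```

```bash
python3 - <<'E'
from red import *
T=manip.grab_frame('top');S=manip.grab_frame('scene')
s=manip.get_state();print(s['qpos'],s['tool_pos'],s['orientation'],s['time'])
for f,b in((T,(335,180,400,250)),(S,(320,130,390,190))):
    m=red(f['color'],b);ys,xs=np.nonzero(m);print(len(xs),xs.mean(),ys.mean(),cv2.minAreaRect(np.c_[xs,ys].astype(np.float32)));f['c']=(xs.mean(),ys.mean())
o1,d1=ray(T,T['c']);o2,d2=ray(S,S['c'])
k=np.linalg.lstsq(np.c_[d1,-d2],o2-o1,rcond=None)[0];print(o1+k[0]*d1,o2+k[1]*d2)
E
```

```text
[-18.94985315  10.80255324 100.08215966   3.97200103  67.19607932
  52.9167607 ] [ 0.44289961 -0.06641653  0.2612176 ] [-178.16461853   -3.72952855   16.5949821 ] 5.35
157 369.7770700636943 228.74522292993632 ((369.7029724121094, 228.5297088623047), (23.482877731323242, 7.064764022827148), 84.2894058227539)
217 364.4147465437788 143.93087557603687 ((364.5000305175781, 144.0), (28.991378784179688, 7.77817440032959), 45.0)
[ 0.48036016 -0.06038184  0.19624056] [ 0.47853712 -0.06175385  0.19638689]
```

carry_out --moves '[[[0.113,0.007,0,-0.005,-0.01,0.005,0],[0.113,0.007,0,-0.005,-0.01,0.005,0],[0.112,0.006,0,-0.005,-0.01,0.004,0],[0,0,0,0,0,0,0],[0,0,0.14,0,0,0,0],[0,0,0.13,0,0,0,0],[0,0,0,0,0,0,0]]]'

```text
time: 5.93
tool_pos: [0.5215, -0.048, 0.1926]
orientation: [-179.7, 0.3, 14.9]
wrist_force: [-1.4, 0.6, -1.0]
opening: 0.001
grip_force: 0.0
```

carry_out --moves '[[[-0.03,0,0,0,0,0,0],[-0.03,0,0,0,0,0,0],[-0.03,0,0,0,0,0,0],[-0.03,0,0,0,0,0,0],[-0.03,0,0,0,0,0,0],[-0.03,0,0,0,0,0,0],[-0.03,0,0,0,0,0,0],[0,0,0,0,0,0,0]]]'

```text
time: 6.6
tool_pos: [0.4725, -0.062, 0.1972]
orientation: [-179.9, 0.0, 14.9]
wrist_force: [0.3, -0.7, -0.1]
opening: 0.0
grip_force: 0.0
```

```bash
python3 - <<'E'
from red import *
T=manip.grab_frame('top');S=save('scene','s3.png')
for f,b in((T,(335,180,400,250)),(S,(320,110,400,190))):
    m=red(f['color'],b);ys,xs=np.nonzero(m);print(len(xs),xs.mean(),ys.mean(),cv2.minAreaRect(np.c_[xs,ys].astype(np.float32)));f['c']=(xs.mean(),ys.mean())
o1,d1=ray(T,T['c']);o2,d2=ray(S,S['c'])
k=np.linalg.lstsq(np.c_[d1,-d2],o2-o1,rcond=None)[0];print(o1+k[0]*d1,o2+k[1]*d2)
cv2.imwrite('pics/s3c.png',cv2.resize(S['color'][90:210,280:440],None,fx=4,fy=4,interpolation=cv2.INTER_CUBIC)[:,:,::-1])
E
```

```text
0 nan nan ((0.0, 0.0), (0.0, 0.0), 0.0)
108 382.64814814814815 150.2037037037037 ((382.5544738769531, 150.62840270996094), (6.300207138061523, 23.017587661743164), 3.5763344764709473)
 ** On entry to DLASCL parameter number  4 had an illegal value
 ** On entry to DLASCL parameter number  4 had an illegal value
 ** On entry to DLASCL parameter number  4 had an illegal value
 ** On entry to DLASCL parameter number  4 had an illegal value
 ** On entry to DLASCL parameter number  5 had an illegal value
 ** On entry to DLASCL parameter number  4 had an illegal value<stdin>:4: RuntimeWarning: Mean of empty slice.
  ret = ret.dtype.type(ret / rcount)
Traceback (most recent call last):
numpy.linalg.LinAlgError: SVD did not converge in Linear Least Squares
```

carry_out --moves '[[[0.01,0,0,0,0,0,0],[0,0,-0.14,0,0,0,0],[0,0,-0.14,0,0,0,0.3],[0,0,-0.1,0,0,0,0.6],[0,0,0,0,0,0,0.6]]]'

```text
time: 7.12
tool_pos: [0.4793, -0.0616, 0.2969]
orientation: [179.9, -0.4, 14.9]
wrist_force: [-0.4, -0.4, 0.9]
opening: 0.42
grip_force: 0.0
```

```bash
python3 - <<'E'
from red import *
S=save('scene','s3.png')
m=red(S['color'],(320,110,400,190));ys,xs=np.nonzero(m);print(len(xs),xs.mean(),ys.mean(),cv2.minAreaRect(np.c_[xs,ys].astype(np.float32)))
h=np.array([.4535,-.069,.156]);xd=np.array([.966,.26,0])
for th in(1.2,1.4,1.57):
  P=lambda s:proj(S,h+xd*(s*np.cos(th)-.018*np.sin(th))+[0,0,s*np.sin(th)+.018*np.cos(th)])
  print(th,P(.045),P(.0125),P(.0775))
o,d=ray(S,(xs.mean(),ys.mean()));print(o+d*(.201-o[2])/d[2]);print(manip.get_state()['tool_pos'])
cv2.imwrite('pics/s3c.png',cv2.resize(S['color'][90:210,280:440],None,fx=4,fy=4,interpolation=cv2.INTER_CUBIC)[:,:,::-1])
E
```

```text
98 382.8469387755102 150.44897959183675 ((382.7297668457031, 151.12164306640625), (7.069156646728516, 22.029464721679688), 9.462322235107422)
1.2 [376.91630494 145.34963392] [380.17527891 158.04360648] [373.52849087 132.15381854]
1.4 [381.22373044 147.36955943] [381.48684064 159.57987303] [380.94835356 134.58997869]
1.57 [384.6534096 149.5775238] [382.34925171 160.96682294] [387.07542258 137.60567478]
[ 0.43715599 -0.06910418  0.201     ]
[ 0.47847436 -0.06147521  0.29452271]
```

View pics/s3c.png

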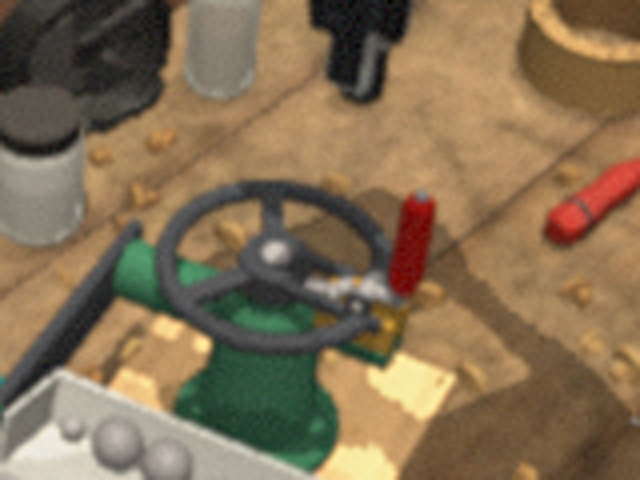

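The handle stands upright at crop (412,245), and its tilt matches the projection for 1.57 rad. Next I'll grip it from above.

carry_out --moves '[[[-0.087,-0.003,0,0,0,0,0.6],[-0.086,-0.002,0,0,0,0,0.6],[0,0,0,0,0,0,0.6],[0,0,0.14,0,0,0,0.6],[0,0,0.14,0,0,0,0.6],[0,0,0.12,0,0,0,0.5],[0,0,0,0,0,0,0.4],[0,0,0,0,0,0,0.3]]]'

```text
time: 7.83
tool_pos: [0.434, -0.0707, 0.1913]
orientation: [-179.8, 0.2, 14.9]
wrist_force: [0.0, -0.8, 0.2]
opening: 0.303
grip_force: 0.0
```

carry_out --moves '[[[0,0,0,0,0,0,0.1],[0,0,0,0,0,0,0.1],[0,0,0,0,0,0,0.1]]]'

```text
time: 8.08
tool_pos: [0.4352, -0.0711, 0.1931]
orientation: [-179.9, -0.1, 14.9]
wrist_force: [1.9, -0.8, -8.6]
opening: 0.193
grip_force: 59.0
```

carry_out --moves '[[[0.0064,-0.0607,0,0,0,0,0.1],[0.0189,-0.0581,0,0,0,0,0.1],[0.0305,-0.0529,0,0,0,0,0.1],[0.0408,-0.0454,0,0,0,0,0.1]]]'

```text
time: 8.42
tool_pos: [0.446, -0.0127, 0.1932]
orientation: [179.9, -0.3, 14.9]
wrist_force: [15.8, -14.4, -27.0]
opening: 0.192
grip_force: 59.1
```

carry_out --moves '[[[0.0548,-0.0299,0.008,0,0,0,0.1],[0.0558,-0.0248,0,0,0,0,0.1],[0.0597,-0.0127,0,0,0,0,0.1],[0.061,0,0,0,0,0,0.1]]]'

```text
time: 8.75
tool_pos: [0.498, 0.0181, 0.1926]
orientation: [179.9, -0.3, 15.0]
wrist_force: [0.4, -20.9, 9.6]
opening: 0.193
grip_force: 63.4
```

carry_out --moves '[[[0.059,0.0207,-0.002,0,0,0,0.1],[0.0558,0.0248,0,0,0,0,0.1],[0.0494,0.0359,0,0,0,0,0.1],[0.0408,0.0454,0,0,0,0,0.1],[0.0305,0.0529,0,0,0,0,0.1]]]'

```text
time: 9.17
tool_pos: [0.5647, -0.01, 0.1925]
orientation: [-180.0, -0.1, 15.0]
wrist_force: [-11.2, -4.8, 11.4]
opening: 0.194
grip_force: 63.2
```

carry_out --moves '[[[0.0155,0.0595,0,0,0,0,0.1],[0.0064,0.0607,0,0,0,0,0.1],[-0.0064,0.0607,0,0,0,0,0.1],[-0.0189,0.0581,0,0,0,0,0.1],[-0.0305,0.0529,0,0,0,0,0.1],[-0.0408,0.0454,0,0,0,0,0.1]]]'

```text
time: 9.67
tool_pos: [0.568, -0.0961, 0.1926]
orientation: [-179.9, -0.1, 14.9]
wrist_force: [-7.1, 7.3, 13.7]
opening: 0.19
grip_force: 63.3
```

carry_out --moves '[[[-0.0494,0.0359,0,0,0,0,0.1],[-0.0558,0.0248,0,0,0,0,0.1],[-0.0597,0.0127,0,0,0,0,0.1],[-0.061,0,0,0,0,0,0.1],[-0.0597,-0.0127,0,0,0,0,0.1],[-0.0558,-0.0248,0,0,0,0,0.1]]]'

```text
time: 10.17
tool_pos: [0.4885, -0.1268, 0.1927]
orientation: [180.0, -0.3, 14.9]
wrist_force: [4.0, 7.0, 8.4]
opening: 0.191
grip_force: 63.0
```

carry_out --moves '[[[-0.0494,-0.0359,0,0,0,0,0.1],[-0.0408,-0.0454,0,0,0,0,0.1],[-0.0305,-0.0529,0,0,0,0,0.1],[-0.0189,-0.0581,0,0,0,0,0.1],[-0.0064,-0.0607,0,0,0,0,0.1],[0.0064,-0.0607,0,0,0,0,0.1],[0.0189,-0.0581,0,0,0,0,0.1]]]'

```text
time: 10.75
tool_pos: [0.4345, -0.0442, 0.1926]
orientation: [180.0, -0.2, 14.9]
wrist_force: [-4.5, -3.0, 15.5]
opening: 0.19
grip_force: 63.4
```

carry_out --moves '[[[0.0305,-0.0529,0,0,0,0,0.1],[0.0408,-0.0454,0,0,0,0,0.1],[0.0494,-0.0359,0,0,0,0,0.1],[0.0558,-0.0248,0,0,0,0,0.1],[0,0,0,0,0,0,0.1]]]'

```text
time: 11.17
tool_pos: [0.4694, 0.007, 0.1926]
orientation: [-179.9, -0.3, 15.0]
wrist_force: [-4.0, 6.1, 13.7]
opening: 0.193
grip_force: 63.1
```

carry_out --moves '[[[0.0195,-0.0056,0,0,0,0,0.1],[0.0198,-0.0042,0,0,0,0,0.1],[0,0,0,0,0,0,0.1]]]'

```text
time: 11.42
tool_pos: [0.4738, 0.0094, 0.1921]
orientation: [-180.0, 0.2, 15.0]
wrist_force: [-22.7, -13.8, 28.0]
opening: 0.197
grip_force: 65.9
```

```bash
python3 - <<'E'
from red import *
S=save('scene','s4.png');T=manip.grab_frame('top')
s=manip.get_state();print(s['wrist_force'],s['tool_pos'])
a=cv2.resize(T['color'][150:310,180:420],(480,320),interpolation=cv2.INTER_CUBIC)
b=cv2.resize(S['color'][110:350,205:415],(280,320),interpolation=cv2.INTER_CUBIC)
cv2.imwrite('pics/c4.png',np.hstack([a,b])[:,:,::-1])
E
```

```text
[-21.76969496 -13.12768439  23.15405039] [0.47363883 0.0093649  0.19218003]
```

View pics/c4.png

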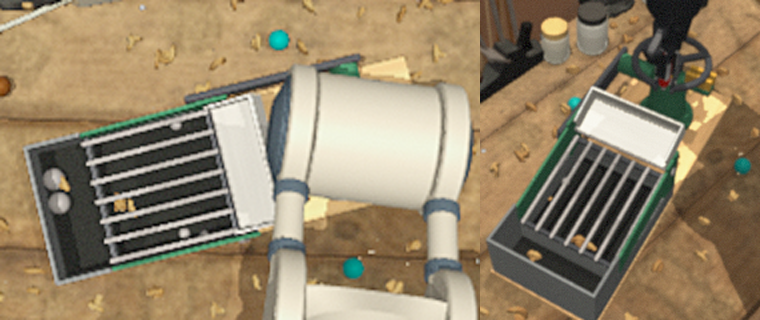

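The hopper is fully tipped. Both large balls are in the far bin at (57,190), the small ones are under the bars, and the push force shows the wheel is at its stop. I'll let go and lift off.

carry_out --moves '[[[0,0,0,0,0,0,0.5],[0,0,0,0,0,0,0.5],[0,0,0,0,0,0,0.5],[0,0,0,0,0,0,0.5],[0,0,-0.1,0,0,0,0.5],[0,0,-0.14,0,0,0,0.5],[0,0,-0.14,0,0,0,0.5],[0,0,-0.1,0,0,0,0.5]]]'

```text
time: 12.18
tool_pos: [0.4762, 0.0101, 0.3138]
orientation: [-179.9, -0.2, 14.9]
wrist_force: [1.2, 0.3, 0.3]
opening: 0.506
grip_force: 0.0
```

carry_out --moves '[[[-0.1,0.13,0,0,0,0,0.5],[-0.1,0.13,0,0,0,0,0.5],[-0.1,0.13,0,0,0,0,0.5],[-0.1,0.13,0,0,0,0,0.5],[-0.1,0.13,0,0,0,0,0.5],[-0.1,0.13,0,0,0,0,0.5],[0,0,0,0,0,0,0.5],[0,0,0,0,0,0,0.5]]]'

```text
time: 12.85
tool_pos: [0.3802, -0.2188, 0.3105]
orientation: [-179.9, -0.1, 14.7]
wrist_force: [0.7, 0.7, 0.2]
opening: 0.499
grip_force: 0.0
```

```bash
python3 - <<'E'
from red import *
S=save('scene','s5.png');T=manip.grab_frame('top')
s=manip.get_state();print(s['wrist_force'],s['tool_pos'],s['dq'])
a=cv2.resize(T['color'][170:300,185:405],(541,320),interpolation=cv2.INTER_CUBIC)
b=cv2.resize(S['color'][110:240,280:385],(258,320),interpolation=cv2.INTER_CUBIC)
cv2.imwrite('pics/c5.png',np.hstack([a,b])[:,:,::-1])
E
```

```text
[ 0.5810041   0.56532641 -0.01137299] [ 0.38104884 -0.21657985  0.3104432 ] [ 1.69459846 -0.09113874  0.20901373 -0.00405822  0.05018645 -0.12923096]
```

View pics/c5.png

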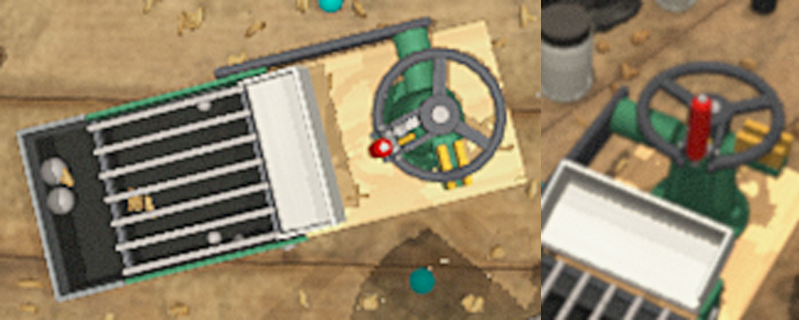

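The handle is upright at (381,147), about 436° round, the hopper is empty, and the balls are in their bins. I'll hand the job in.

```bash
python3 -c "
from station import manip
print(manip.job_done())"
```

```text
the job is handed in; nothing more can be done
None
```

The job is handed in at about 13 s: crank latched upright, wheel wound to its stop, hopper tipped and empty, arm clear; I saw both large balls in the far bin and the small ones under the bars (the third small ball only showed clearly before release).

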